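# Sweep the tartlet tins into the bench bay

### The arm

A 6-joint arm with a two-finger parallel gripper is mounted at the origin on the work surface. World frame = base frame: x ahead of the robot, y to its left, z up, the work surface at z = 0. Lengths are in m, angles in rad, forces in N, time in s.
With the tool pointing down it reaches from about 0.375 to 0.975 m from the base axis. Payload 3.8 kg.
Tool frame: the origin (TCP) lies midway between the tips of the shut fingers; the grasp point (between the pads) lies 19 mm behind it; z points along the fingers, y is the line along which they close (so a half turn about z gives the same grasp; the last joint's range is limited). The gripper opens to 88 mm and grips with 3 to 60 N. Pads are 18 mm wide; open, the fingers measure 123 mm over their backs; the gripper's body (75 mm by 187 mm) begins 45 mm behind the grasp point.
Start: joints at [-0.037, 0.264, 1.604, -0, 1.274, -0.037], TCP at [0.675, -0, 0.239] pointing down, gripper open.
Joint ranges: [-2.63, 2.63], [-0.94, 2.18], [0.31, 2.57], [-1.31, 4.45], [0, 2.66], [-2.55, 2.55]. Speed limits (rad/s): [2.57, 2.57, 3.14, 3.14, 3.14, 3.14].

### API

Orientations are given as a rotation vector (axis times angle).
In Python, from cell import manip, inverse_kinematics, cams, order gives the robot as it stands. Calls block until the motion is done:
- manip.move_pose(position, orientation): joint-space move of the TCP to a pose.
- manip.move_linear(position, rate=0.15, rot=None): straight line of the TCP; rot=None keeps the orientation; rate is the mean speed in m/s.
- manip.set_joints(angles): joint-space move.
- manip.set_gripper(opening, force=None): finger opening in m; force is the grip in N (None keeps the last); returns when the fingers have stopped.
- manip.dwell(seconds).
- inverse_kinematics(position, orientation): joint angles nearest the present ones, or None.
- manip.state(): the state.
- cams.capture(name): name is "scene" or "side" or "wrist"; returns a dict with "image" (420x560x3 uint8, blue, green, red), "z_map" (420x560 float32, m along the optical axis (not along the pixel's ray), 0 where there is no reading), "intrinsics" (3x3 intrinsics, pixels), "position" and "orientation" of the camera in the world; the wrist camera has in their place "T_tool_cam" (4x4, takes a point from camera to tool coordinates, whose origin is the TCP and whose axes are the flange's). Camera axes: x right, y down, z forward; pixel columns grow to the right and rows downward; lengths in m; the calibration is good to about 2 mm. A picture is of the moment at which its call begins: read the wrist's pose just before it.
A pose or a line that the arm cannot do raises manip.IKError and nothing moves.
- order.close_job(): hands the job in; it is judged then, once.
The state is a dict: "clock": time; "joint_pos": joint angles; "joint_velocities": joint speeds; "tau": joint torques, N m; "tool_pos": TCP position; "tcp_rot": TCP orientation; "contact_force": force on the tool from outside, world axes, zero at the start; "moment": the same for the moment, N m; "gripper_width": finger opening in m; "grasp_force": force on a finger pad.
Only numpy, scipy, OpenCV 4.12 (cv2) and the standard library are available. Lean on these libraries where they do the work, as an engineer would, in place of code of your own. Each camera call takes 0.05 s, during which the arm holds its last target. There are 200 camera calls.

### The job

Clear the packing bench: with the fingertips, sweep the three upturned round tartlet tins along the bench into the three-sided wooden bay, so that all three end up flat on the bench and completely inside it, none sticking out past the open side. Only push them: do not lift, carry or tip the tins, and leave the square tin, the jar and everything else standing where they are.

Things in the scene. Friction and masses are not known exactly. Their poses are not given: they have to be found in the camera images.
- tin1: one of three identical upturned round tartlet tins of plain ribbed steel, loose: a solid-feeling truncated cone 58 mm across at the rim on the bench, 47 mm across at the flat top, 20 mm high, about 35 g, slides without rolling. Origin: centre of the underside, z up
- tin2: one of three identical upturned round tartlet tins of plain ribbed steel, loose: a solid-feeling truncated cone 58 mm across at the rim on the bench, 47 mm across at the flat top, 20 mm high, about 35 g, slides without rolling. Origin: centre of the underside, z up
- tin3: one of three identical upturned round tartlet tins of plain ribbed steel, loose: a solid-feeling truncated cone 58 mm across at the rim on the bench, 47 mm across at the flat top, 20 mm high, about 35 g, slides without rolling. Origin: centre of the underside, z up
- bay: three-sided bay of brown wood, no floor, fixed to the bench on the robot's left: outside 145 mm (own x) by 200 mm (own y), walls 15 mm thick and 30 mm high. Clear space inside 130 mm deep (own x from -72.5 to +57.5 mm) by 170 mm wide (own y from -85 to +85 mm). The side at own -x is open and faces roughly the robot's right (-y of the room). Origin: centre of the outside outline, on the bench, z up
- bay_mouth (a point): middle of the bay's open side, at bench height, 72.5 mm from the bay's origin along its own -x; same axes as the bay
- square_tin: upturned square steel tin, 54 mm square and 27 mm high, loose, stands among the round tins; to be left alone. Origin: centre of the underside
- jar: small amber glass jar with a white lid, 50 mm across, 62 mm high, loose, upright among the round tins; to be left alone. Origin: centre of the underside
- mug: white mug, 80 mm across, 90 mm high, with a handle, loose, left of the bay; to be left alone. Origin: centre of the underside
- spatula: spatula lying at the far side of the bench across the robot's view (roughly along y), loose; to be left alone. Origin: under its middle region
- cutter: thin steel ring cutter, 70 mm across, 30 mm high, loose, right of the round tins; to be left alone. Origin: centre of the underside
- tape: roll of clear tape lying flat, 90 mm across, 25 mm high, loose, on the right of the bench; to be left alone. Origin: centre of the underside
- brush: brush lying on the right side of the bench roughly along x, loose; to be left alone. Origin: under its middle region

How it is judged:
At the end, for the whole second after the job is handed in: All three round tins lie flat (tilt under 0.12 rad, underside under 4 mm above the bench) and still inside the bay, their rims no more than about 3 mm past its open side; every other loose thing is within 25 mm of where it began (x of tin1 in the frame of bay between -0.047 and 0.04 m and y of tin1 in the frame of bay between -0.065 and 0.065 m and height (world z) of each of tin1, tin2, tin3 below 0.004 m and angle between each of tin1, tin2, tin3's own z axis and vertical below 0.12 rad and linear speed of each of tin1, tin2, tin3 below 0.02 m/s and x of tin2 in the frame of bay between -0.047 and 0.04 m and y of tin2 in the frame of bay between -0.065 and 0.065 m and x of tin3 in the frame of bay between -0.047 and 0.04 m and y of tin3 in the frame of bay between -0.065 and 0.065 m and distance of each of square_tin, jar, mug, spatula, cutter, tape, brush from where it was at the start of the episode below 0.025 m); the robot touches nothing.
It fails at once if a round tin is lifted more than 12 mm off the bench (height (world z) of any of tin1, tin2, tin3 above 0.012 m).
It fails at once if a round tin is tipped more than about 35 degrees (angle between any of tin1, tin2, tin3's own z axis and vertical above 0.6 rad).
It fails at once if one of the other loose things is moved more than 25 mm (distance of any of square_tin, jar, mug, spatula, cutter, tape, brush from where it was at the start of the episode above 0.025 m).
It also fails if it takes over 72 s, if anything falls off the work surface, if the arm or the gripper's body presses on something with over 40 N, if the wrist force passes 120 N, or if a joint passes its speed limit or range.

## Working session

There is one attempt and no reset: what is moved stays moved. The work goes in short steps, each a Python script; the robot and the scene stay as the last script left them, time stands still between calls to the robot, and variables do not carry over. Pictures are saved under pics/ and viewed, at most 10 in all, crops included, and the job is handed in when it is done.

```bash
ls; mkdir -p pics
python3 - <<'E'
from cell import manip,cams
import cv2
print(manip.state()['clock'],manip.state()['tcp_rot'])
for n in("scene","side"):
    c=cams.capture(n);cv2.imwrite(f"pics/{n}0.png",c["image"]);print(n,c["position"],c["orientation"],c["intrinsics"])
E
```

```text
pics
0.0 [-2.22028799 -2.22035888  0.00228758]
scene [1.07433678 0.67275524 1.39902056] [-0.8821337  -2.72823254  0.77736592] [[523.53547929   0.         281.98129273]
 [  0.         523.53547929 216.90519607]
 [  0.           0.           1.        ]]
side [ 0.04982653 -0.64264341  0.94297652] [-2.2877371   0.80887291 -0.33131091] [[414.08908394   0.         277.73591973]
 [  0.         414.08908394 209.59351775]
 [  0.           0.           1.        ]]
```

View pics/scene0.png

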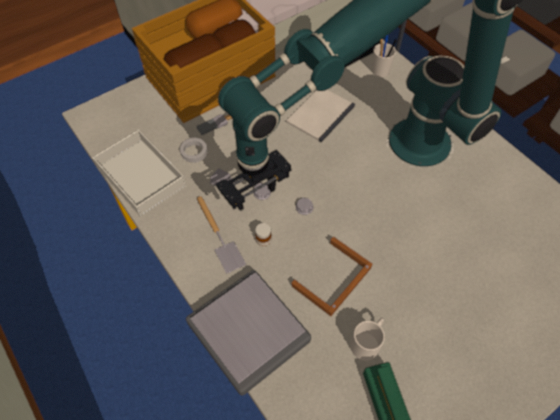

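View pics/side0.png

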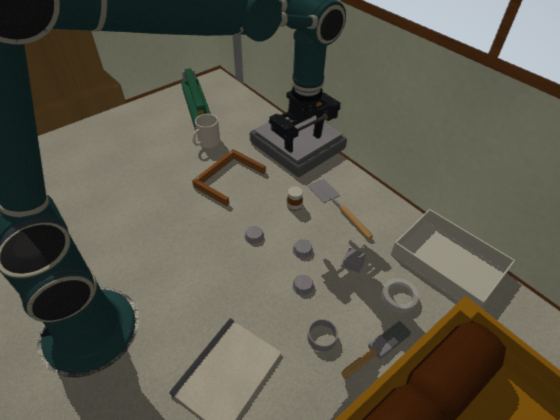

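The scene view shows the bay (333,275), the jar (263,232) and one tin (304,206), with the arm hiding the rest. The side view shows tins at (254,234), (303,248) and (303,285), the square tin at about (355,258), the jar at (295,198), and the bay with its corners at (235,153) and (196,183). I'll raise the wrist for a top view.

```bash
cat > h.py <<'E'
import numpy as np,cv2
from scipy.spatial.transform import Rotation as R
from cell import manip,cams,inverse_kinematics,order
def grab(n):
    s=manip.state();c=cams.capture(n)
    if n=="wrist":
        T=np.eye(4);T[:3,:3]=R.from_rotvec(s['tcp_rot']).as_matrix();T[:3,3]=s['tool_pos'];c['T']=T@c['T_tool_cam']
    else:
        T=np.eye(4);T[:3,:3]=R.from_rotvec(np.ravel(c['orientation'])).as_matrix() if np.size(c['orientation'])==3 else c['orientation'];T[:3,3]=c['position'];c['T']=T
    return c
def cloud(c):
    z=c['z_map'];h,w=z.shape;u,v=np.meshgrid(np.arange(w),np.arange(h));K=c['intrinsics']
    p=np.stack([(u-K[0,2])/K[0,0]*z,(v-K[1,2])/K[1,1]*z,z],-1)
    P=p@c['T'][:3,:3].T+c['T'][:3,3];P[z<=0]=np.nan;return P
def topdown(P,img,x0=.3,x1=.9,y0=-.3,y1=.4,s=1000,zmin=.008,zmax=.12):
    pass
E
cat > a.py <<'E'
from h import *
import pickle
c0=grab("side");pickle.dump(c0,open("side0.pkl","wb"))
manip.move_pose([.56,.0,.50],manip.state()['tcp_rot'])
w=grab("wrist");s=grab("scene");pickle.dump((w,s),open("w0.pkl","wb"))
cv2.imwrite("pics/w0.png",cv2.resize(w["image"],(800,600)))
print(manip.state()['clock'],w['T'],w['intrinsics'])
for n,c in(("side",c0),("wrist",w),("scene",s)):
    P=cloud(c);print(n)
    m=((P[...,2]>.012)&(P[...,2]<.1)&(P[...,0]>.3)&(P[...,0]<.95)&(abs(P[...,1])<.4)).astype(np.uint8)
    k,l,st,ce=cv2.connectedComponentsWithStats(m)
    for i in range(1,k):
        if st[i,4]>40:
            Q=P[l==i];print(st[i,:4],ce[i].round(),'min',Q.min(0).round(3),'max',Q.max(0).round(3),'med',np.median(Q,0).round(3))
E
python3 a.py
```

```text
1.35 [[ 9.99989942e-01  1.46336919e-04 -4.48269257e-03  5.60546440e-01]
 [-1.08390317e-03 -9.61957245e-01 -2.73197885e-01  6.97742923e-02]
 [-4.35213753e-03  2.73199996e-01 -9.61947411e-01  6.43904990e-01]
 [ 0.00000000e+00  0.00000000e+00  0.00000000e+00  1.00000000e+00]] [[330.39746923   0.         281.69162556]
 [  0.         330.39746923 210.76492433]
 [  0.           0.           1.        ]]
side
[295 118  19  10] [304. 123.] min [0.866 0.236 0.059] max [0.949 0.255 0.066] med [0.909 0.244 0.063]
[249 122  93  54] [297. 147.] min [0.73  0.083 0.012] max [0.95  0.344 0.068] med [0.791 0.147 0.053]
[209 125   9  20] [213. 134.] min [0.606 0.394 0.013] max [0.643 0.4   0.09 ] med [0.621 0.398 0.056]
[192 149  74  55] [223. 173.] min [0.451 0.127 0.012] max [0.681 0.315 0.038] med [0.539 0.256 0.028]
[286 186  17  23] [294. 197.] min [ 0.631 -0.024  0.012] max [0.679 0.026 0.066] med [ 0.648 -0.008  0.051]
[339 204  34  35] [356. 222.] min [ 0.73  -0.24   0.012] max [ 0.765 -0.09   0.026] med [ 0.746 -0.175  0.018]
[391 209  72  62] [423. 236.] min [ 0.744 -0.4    0.012] max [ 0.93
[... 2397 characters left out ...]
 0.012] max [ 0.675 -0.233  0.037] med [ 0.647 -0.26   0.027]
[253 183  17  15] [261. 189.] min [ 0.539 -0.17   0.012] max [ 0.59  -0.12   0.028] med [ 0.564 -0.143  0.02 ]
[196 196  26  45] [208. 215.] min [ 0.735 -0.243  0.012] max [ 0.769 -0.063  0.029] med [ 0.753 -0.164  0.018]
[296 197  17  16] [304. 204.] min [ 0.458 -0.045  0.012] max [0.512 0.009 0.029] med [ 0.487 -0.017  0.02 ]
[255 223  16  22] [262. 234.] min [ 0.636 -0.023  0.012] max [0.684 0.028 0.071] med [0.663 0.01  0.059]
[291 236  81  79] [337. 279.] min [0.455 0.128 0.012] max [0.684 0.317 0.04 ] med [0.563 0.259 0.029]
[195 269 116 122] [253. 327.] min [0.734 0.085 0.012] max [0.95  0.354 0.074] med [0.851 0.238 0.063]
```

Tins are at about (0.485,-0.018), (0.562,-0.144) and (0.484,-0.232), at 20 mm height and agreeing across three views. Next I'll fit the bay pose.

```bash
cat > b.py <<'E'
from h import *
import pickle
from scipy.optimize import minimize
c0=pickle.load(open("side0.pkl","rb"));w,s=pickle.load(open("w0.pkl","rb"))
for n,c in(("side",c0),("scene",s),("both",0)):
    P=np.concatenate([cloud(a).reshape(-1,3) for a in ((c0,s) if n=="both" else (c,))])
    Q=P[(P[:,2]>.026)&(P[:,2]<.034)&(P[:,0]>.44)&(P[:,0]<.7)&(P[:,1]>.11)&(P[:,1]<.335)][:,:2]
    def f(p):
        a=np.array([[np.cos(p[2]),np.sin(p[2])],[-np.sin(p[2]),np.cos(p[2])]]);q=(Q-p[:2])@a.T
        # distance to centre-lines of the three walls
        seg=[((-.0725,.0925),(.065,.0925)),((-.0725,-.0925),(.065,-.0925)),((.065,-.0925),(.065,.0925))];D=[]
        for A,B in seg:
            A=np.array(A);d=np.array(B)-A;t=np.clip((q-A)@d/(d@d),0,1);D.append(np.linalg.norm(q-A-t[:,None]*d,axis=1))
        return np.mean(np.minimum(np.min(D,0),.02)**2)
    r=min((minimize(f,[.565,.22,np.pi/2+a],method="Nelder-Mead") for a in(-.2,.2)),key=lambda r:r.fun)
    print(n,len(Q),r.x.round(4),r.fun**.5)
x,y,t=r.x
for T in[(.485,-.018),(.562,-.144),(.484,-.232),(.657,.003),(.644,-.262)]:
    d=np.array(T)-[x,y];print(T,'own',(d@[np.cos(t),np.sin(t)]).round(3),(d@[-np.sin(t),np.cos(t)]).round(3))
E
python3 b.py
```

```text
side 493 [0.5659 0.2219 1.8154] 0.004843030352947205
scene 662 [0.5691 0.2224 1.8176] 0.004719489045627443
both 1155 [0.5678 0.2221 1.8158] 0.00493295519456495
(0.485, -0.018) own -0.213 0.139
(0.562, -0.144) own -0.354 0.094
(0.484, -0.232) own -0.42 0.191
(0.657, 0.003) own -0.234 -0.033
(0.644, -0.262) own -0.488 0.043
```

View pics/w0.png

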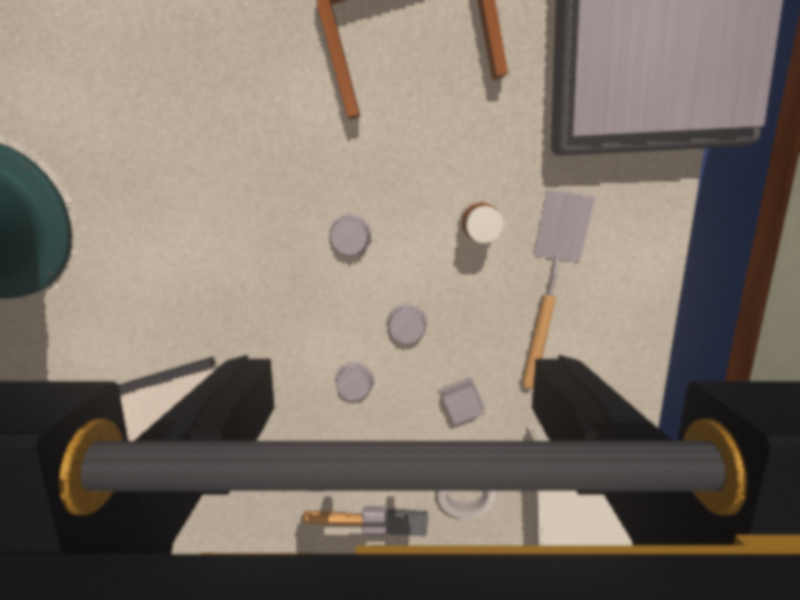

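The wrist view confirms the layout: tins at (350,236), (407,325) and (354,382), jar (484,223), square tin (462,402), with the bay mouth between (352,113) and (500,73). I'll do one straight two-finger stroke per tin, starting with the nearest.

```bash
cat >> h.py <<'E'
BO=np.array([.5678,.2221]);BT=1.8158
BX=np.array([np.cos(BT),np.sin(BT)]);BY=np.array([-BX[1],BX[0]])
def own(p): d=np.asarray(p)[:2]-BO;return np.array([d@BX,d@BY])
def push(tin,goal,off=.032,z=.008,rate=.1):
    tin=np.array(tin);g=BO+goal[0]*BX+goal[1]*BY;d=(g-tin)/np.linalg.norm(g-tin)
    # tool z down, tool x along heading
    x=np.array([d[0],d[1],0]);zz=np.array([0,0,-1.]);rot=R.from_matrix(np.c_[x,np.cross(zz,x),zz]).as_rotvec()
    s=tin-.056*d;e=g-off*d;b=e-.035*d
    manip.set_gripper(.032)
    manip.move_pose([*s,.13],rot);manip.move_linear([*s,z],.12)
    manip.move_linear([*e,z],rate);f=manip.state()['contact_force']
    manip.move_linear([*b,z],.12);manip.move_linear([*b,.14],.2)
    print('clock',manip.state()['clock'],'force',np.round(f,1))
def tins():
    for n in("side","scene"):
        P=cloud(grab(n));m=((P[...,2]>.012)&(P[...,2]<.1)&(P[...,0]>.35)&(P[...,0]<.72)&(P[...,1]>-.35)&(P[...,1]<.33)).astype(np.uint8)
        o=(P[...,:2]-BO);ox=o@BX;oy=o@BY
        m[(abs(ox)<.08)&(abs(oy)<.11)&~((ox<.052)&(abs(oy)<.08))]=0
        k,l,st,ce=cv2.connectedComponentsWithStats(m)
        for i in range(1,k):
            if st[i,4]>40:
                Q=P[l==i];c=(Q.min(0)+Q.max(0))/2;print(n,'c',c[:2].round(3),'own',own(c).round(3),'size',np.ptp(Q[:,:2],axis=0).round(3),'zmed',np.median(Q[:,2]).round(3))
E
python3 - <<'E'
from h import *
push((.485,-.018),(.022,-.048))
tins()
cv2.imwrite("pics/s1.png",cv2.resize(grab("scene")["image"][120:330,150:430],(800,600)))
E
```

```text
clock 9.5417 force [0.  1.1 0.9]
side c [0.606 0.25 ] own [ 0.018 -0.043] size [0.048 0.048] zmed 0.02
side c [ 0.655 -0.   ] own [-0.237 -0.031] size [0.048 0.049] zmed 0.052
side c [ 0.561 -0.145] own [-0.355  0.096] size [0.048 0.051] zmed 0.02
side c [ 0.643 -0.264] own [-0.49   0.045] size [0.062 0.059] zmed 0.026
side c [ 0.483 -0.234] own [-0.422  0.192] size [0.049 0.049] zmed 0.02
side c [ 0.423 -0.343] own [-0.513  0.278] size [0.054 0.014] zmed 0.026
scene c [ 0.427 -0.342] own [-0.513  0.273] size [0.054 0.015] zmed 0.025
scene c [ 0.486 -0.232] own [-0.421  0.189] size [0.051 0.05 ] zmed 0.019
scene c [ 0.645 -0.263] own [-0.489  0.043] size [0.061 0.063] zmed 0.027
scene c [ 0.563 -0.145] own [-0.355  0.093] size [0.052 0.052] zmed 0.02
scene c [0.659 0.002] own [-0.235 -0.036] size [0.049 0.051] zmed 0.058
scene c [0.609 0.254] own [ 0.021 -0.048] size [0.051 0.055] zmed 0.02
```

View pics/s1.png

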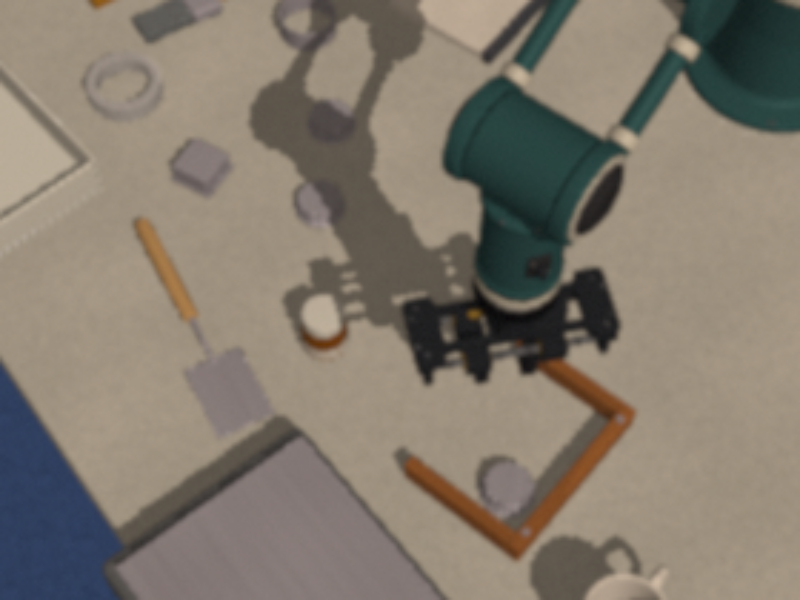

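Tin A sits inside the bay's far corner at (505,487), as planned; nothing else has moved. Next, B and then C.

Run:
```python
from h import *
push((.562,-.1445),(.022,.028))
tins()
push((.4848,-.2325),(-.030,-.010))
manip.move_pose([.45,-.15,.35],manip.state()['tcp_rot'])
tins()
cv2.imwrite("pics/s2.png",cv2.resize(grab("scene")["image"][120:330,150:430],(800,600)))
```

```text
clock 18.0 force [-0.3 -0.2  0.4]
side c [0.605 0.252] own [ 0.019 -0.044] size [0.052 0.051] zmed 0.02
side c [0.533 0.233] own [0.019 0.031] size [0.051 0.054] zmed 0.02
side c [0.654 0.002] own [-0.235 -0.031] size [0.046 0.05 ] zmed 0.05
side c [ 0.643 -0.264] own [-0.49   0.045] size [0.061 0.06 ] zmed 0.027
side c [ 0.482 -0.232] own [-0.42   0.193] size [0.047 0.052] zmed 0.02
side c [ 0.422 -0.343] own [-0.513  0.278] size [0.051 0.013] zmed 0.026
scene c [ 0.429 -0.342] own [-0.513  0.272] size [0.055 0.015] zmed 0.023
scene c [ 0.487 -0.235] own [-0.424  0.189] size [0.051 0.056] zmed 0.02
scene c [ 0.645 -0.261] own [-0.487  0.042] size [0.062 0.06 ] zmed 0.027
scene c [0.659 0.003] own [-0.235 -0.035] size [0.049 0.048] zmed 0.058
scene c [0.537 0.232] own [0.017 0.028] size [0.054 0.051] zmed 0.021
scene c [0.609 0.252] own [ 0.019 -0.047] size [0.05  0.051] zmed 0.02
clock 27.2083 force [ 0.1 -0.2  0.4]
side c [0.592 0.251] own [ 0.022 -0.031] size [0.027 0.047] zmed 0.02
side c [0.534 0.233] own [0.019 0.03 ] size [0.049 0.053] zmed 0.02
side c [0.581 0.191] own [-0.033 -0.005] size [0.049 0.048] zmed 0.02
side c [0.655 0.001] own [-0.235 -0.031] size [0.049 0.049] zmed 0.051
side c [ 0.643 -0.264] own [-0.49   0.045] size [0.062 0.06 ] zmed 0.026
side c [ 0.423 -0.343] own [-0.513  0.278] size [0.051 0.014] zmed 0.027
scene c [ 0.426 -0.342] own [-0.513  0.274] size [0.05  0.015] zmed 0.025
scene c [ 0.645 -0.262] own [-0.488  0.043] size [0.059 0.059] zmed 0.027
scene c [0.659 0.003] own [-0.235 -0.036] size [0.05  0.051] zmed 0.059
scene c [0.585 0.192] own [-0.033 -0.009] size [0.052 0.051] zmed 0.02
scene c [0.537 0.234] own [0.019 0.027] size [0.05  0.052] zmed 0.02
scene c [0.609 0.251] own [ 0.018 -0.048] size [0.052 0.05 ] zmed 0.02
```

View pics/s2.png

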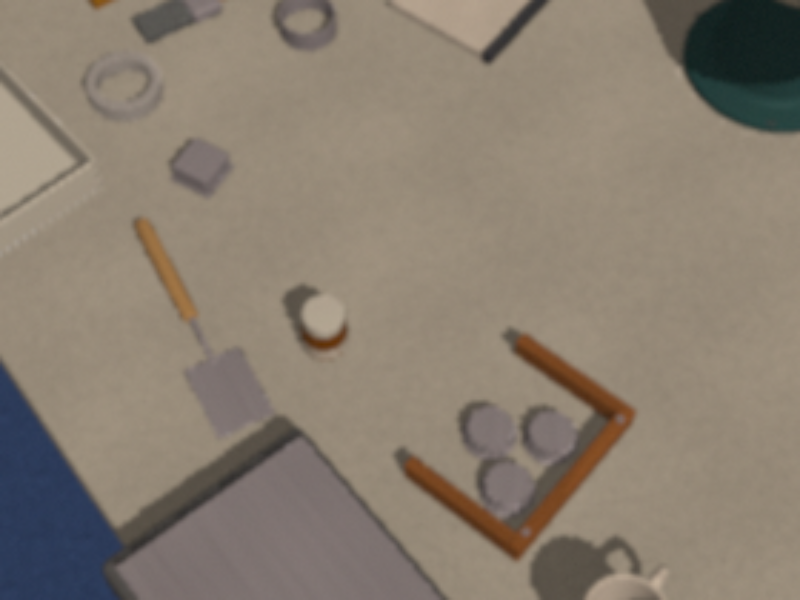

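All three tins are flat in the bay, at (488,430), (549,432) and (506,485). They sit behind the mouth line from (405,457) to (513,335), with the outermost about 14 mm inside the limit. Everything else is unmoved, so I'm handing in.

```bash
python3 -c "
from cell import order
print(order.close_job())"
```

```text
the job is handed in; nothing more can be done
None
```

I swept all three round tins into the bay, flat and fully inside with the outermost about 14 mm within the limit at the open side; the other things look unmoved, and the job is handed in (no verdict was returned).

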